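Make up two sampling kits

TASK

Make up two sampling kits from the stock on the bench. The blue tray gets the amber bottle in its large well and the black-capped vial in its small well; the yellow tray gets the small beaker in its large well and the white-capped and the blue-capped vial in its two small wells, one in each, either way round. Keep everything upright, seated on the floor of its well, and leave the glass stopper and the timer where they are.

Things in the scene. Friction and masses are not known exactly. Their poses are not given: they have to be found in the camera images.
- blue_tray: blue kit tray fixed to the bench, 208 mm long (its x) by 108 mm wide (its y), grey rim 9 mm high, deck top 8 mm above the bench. Two round white-floored wells 5 mm deep (floor 3 mm above the bench) on its middle line y = 0: a large one, 74 mm across, centred at x = +52 mm, a small one, 44 mm across, at x = -56 mm. Origin: centre of its underside. May lie left or right of the stock
- yellow_tray: yellow kit tray fixed to the bench, 234 mm long (its x) by 108 mm wide (its y), heights and well depth as the blue one (well floor 3 mm above the bench). Three round white-floored wells on its middle line y = 0: a large one, 74 mm across, centred at x = -69 mm, two small ones, 44 mm across, at x = +15 and +82 mm. Origin: centre of its underside. May lie left or right of the stock
- amber_bottle_mid (a point): brown glass bottle with a black cap, 52 mm across and 98 mm tall (straight body up to about 65 mm), 0.16 kg, standing upright on the bench; the point is its centre, 49 mm above its underside, z up
- small_beaker_mid (a point): small clear glass beaker, open at the top and empty, 44 mm across and 58 mm tall, standing upright; its spout sticks out a further 6 mm towards its own +y. The point is the centre of the round body, 29 mm above its underside, z up; it is gripped from outside, across its x axis
- black_vial_mid (a point): glass sample vial with a black screw cap on top, 21 mm across and 47 mm tall, standing upright on the bench; the point is its centre, 23.5 mm above its underside, z up along its axis. Hold it above half height, so that the fingertips clear the tray's deck when it is set down
- white_vial_mid (a point): glass sample vial with a white screw cap on top, 21 mm across and 47 mm tall, standing upright on the bench; the point is its centre, 23.5 mm above its underside, z up along its axis. Hold it above half height, so that the fingertips clear the tray's deck when it is set down
- blue_vial_mid (a point): glass sample vial with a blue screw cap on top, 21 mm across and 47 mm tall, standing upright on the bench; the point is its centre, 23.5 mm above its underside, z up along its axis. Hold it above half height, so that the fingertips clear the tray's deck when it is set down
- glass_stopper_mid (a point): clear ground glass stopper standing on its round head among the stock on the thin grey mat, 25 mm across and 42 mm tall, not part of any kit; the point is its centre, 21 mm above its underside
- lab_timer_mid (a point): small white laboratory timer lying flat on the bench behind the stock, 58 x 66 x 16 mm, not part of any kit; the point is its centre, 8 mm above its underside
Mind the look-alikes: they are no part of the job. Leave any turquoise look-alike of the part that bears small_beaker_mid alone.

How it is judged:
At the end, for the whole second after the job is handed in: Each kit item stands upright (within 0.1 rad) on the floor of its own well (height within 3 mm, centre within 12 mm of the well centre along each tray axis, beaker 16 mm), the white- and blue-capped vials one in each small yellow well; stopper and timer within 20 mm of where they were (x of amber_bottle_mid in the frame of blue_tray between 0.04 and 0.064 m and y of amber_bottle_mid in the frame of blue_tray between -0.012 and 0.012 m and height (world z) of amber_bottle_mid between 0.049 and 0.055 m and angle between each of amber_bottle_mid, black_vial_mid, small_beaker_mid's own z axis and vertical below 0.1 rad and x of black_vial_mid in the frame of blue_tray between -0.0685 and -0.0435 m and y of black_vial_mid in the frame of blue_tray between -0.0125 and 0.0125 m and height (world z) of black_vial_mid between 0.0235 and 0.0295 m and x of small_beaker_mid in the frame of yellow_tray between -0.0855 and -0.0525 m and y of small_beaker_mid in the frame of yellow_tray between -0.0165 and 0.0165 m and height (world z) of small_beaker_mid between 0.029 and 0.035 m and ((x of white_vial_mid in the frame of yellow_tray between 0.0025 and 0.0275 m and y of white_vial_mid in the frame of yellow_tray between -0.0125 and 0.0125 m and height (world z) of white_vial_mid between 0.0235 and 0.0295 m and angle between each of white_vial_mid, blue_vial_mid's own z axis and vertical below 0.1 rad and x of blue_vial_mid in the frame of yellow_tray between 0.0695 and 0.0945 m and y of blue_vial_mid in the frame of yellow_tray between -0.0125 and 0.0125 m and height (world z) of blue_vial_mid between 0.0235 and 0.0295 m) or (x of white_vial_mid in the frame of yellow_tray between 0.0695 and 0.0945 m and y of white_vial_mid in the frame of yellow_tray between -0.0125 and 0.0125 m and height (world z) of white_vial_mid between 0.0235 and 0.0295 m and angle between each of white_vial_mid, blue_vial_mid's own z axis and vertical below 0.1 rad and x of blue_vial_mid in the frame of yellow_tray between 0.0025 and 0.0275 m and y of blue_vial_mid in the frame of yellow_tray between -0.0125 and 0.0125 m and height (world z) of blue_vial_mid between 0.0235 and 0.0295 m)) and distance of each of glass_stopper_mid, lab_timer_mid from where it was at the start of the episode below 0.02 m); the robot touches nothing.
It fails at once if a kit item was tipped over (more than 0.6 rad from upright) (angle between any of amber_bottle_mid, black_vial_mid, small_beaker_mid, white_vial_mid, blue_vial_mid's own z axis and vertical above 0.6 rad).
It fails at once if the glass stopper or the timer was moved by more than 20 mm (distance of any of glass_stopper_mid, lab_timer_mid from where it was at the start of the episode above 0.02 m).
It also fails if it takes over 128 s, if anything falls off the work surface, if the arm or the gripper's body presses on something with over 40 N, if the wrist force passes 120 N, or if a joint passes its speed limit or range.

ROBOT

A 6-joint arm with a two-finger parallel gripper is mounted at the origin on a cart in front of the work surface, level with it; the furniture and walls round the work are solid. World frame = base frame: x ahead of the robot, y to its left, z up, the work surface at z = 0. Lengths are in m, angles in rad, forces in N, time in s.
With the tool pointing down it reaches from about 0.25 to 0.725 m from the base axis. Payload 9.7 kg.
Tool frame: the origin (TCP) lies at the very end of the fingers, on their centre line; the grasp point (between the pads) lies 19 mm behind it (grasp_offset is the distance from the TCP to the grasp point, in m); z points along the fingers, y is the line along which they close (so a half turn about z gives the same grasp; the last joint's range is limited). The gripper opens to 85 mm and grips with 20 to 120 N. Pads are 22 mm wide; open, the fingers measure 114 mm over their backs; the gripper's body (76 mm by 85 mm) begins 54 mm behind the grasp point. The pads swing forward as they close: fully open they stand 13 mm farther back than shut.
Start: joints at [-1.331, 0.087, 0.176, 1.66, 0, 1.571], TCP at [0.131, -0.534, 0.231] pointing down, gripper open.
Joint ranges: [-3.13, 3.13], [-0.85, 1.81], [-1.15, 1.24], [-2.2, 2.28], [-1.44, 1.52], [-3.14, 3.14]. Speed limits (rad/s): [2.22, 2.22, 2.57, 3.14, 3.14, 3.14].

INTERFACE

Orientations are given as a unit quaternion [w, x, y, z].
In Python, from bench import * gives the robot as it stands. The module is installed in compiled form; this text tells all that it offers.
- The arm moves only by the tool carry_out, never from a script. Its argument "motion" is a list of rows, each a list of 7 numbers: the shift along the tool's x, y, z in m, then the turn, a rotation vector about the tool's x, y, z in rad, then the closure, from -1 (fully open) to 1 (shut). A call has 1 to 20 rows; each row shifts and turns the commanded pose from where the row before left it, along the tool's axes as they then stand; what a row does not reach is not made up. A row lasts 1/8 s, in which the tool goes at most 62.5 mm and 10.7 degrees, less where a joint would pass 70% of its speed; a pose out of reach is approached as far as the arm can. A call with a gripper value outside its range is refused whole. The fingers move at their own pace and stop on an object; "squeeze" is the grip in N (left out, the last holds). Time passes only in rows, so rows that do not move let the fingers close. It gives the time, the measured TCP pose, the force, the opening and the grip force at its end, in the units of the state.
- sense(): the state, without advancing time (a new reading comes with each control period).
- get_image(name): name is "scene" or "top" or "wrist"; returns the picture (420x560x3 uint8, red, green, blue); there is no depth.
- get_calibration(name): a dict with "mtx" (3x3 intrinsics, pixels), "R" (3x3) and "t" (3): a world point X has camera coordinates R X + t; the wrist camera has in their place "hand_eye" (4x4, takes a point from camera to tool coordinates, whose origin is the TCP and whose axes are the flange's). Camera axes: x right, y down, z forward; pixel columns grow to the right and rows downward; lengths in m; the calibration is good to about 2 mm. The wrist camera is an equidistant fisheye: a pixel r from the principal point sees the ray r / f radians off the axis. A picture is of the moment at which its call begins: read the wrist's pose just before it. get_calibration takes no time and is no camera call.
- finish_job(): hands the job in; it is judged then, once.
The state is a dict: "clock": time; "joint_pos": joint angles; "joint_vel": joint speeds; "joint_efforts": joint torques, N m; "tcp_pos": TCP position; "tcp_rot": TCP orientation; "force": force on the tool from outside, world axes, zero at the start; "ft_torque": the same for the moment, N m; "gripper_width": finger opening in m; "gripper_force": force on a finger pad.
Only numpy, scipy, OpenCV 4.12 (cv2) and the standard library are available. Lean on these libraries where they do the work, as an engineer would, in place of code of your own. Each camera call takes 0.05 s, during which the arm holds its last target. There are 200 camera calls.

## Working session

There is one attempt and no reset: what is moved stays moved. The work goes in short steps, Python scripts to look and compute and a tool call to move; the robot and the scene stay as the last step left them, time stands still between calls to the robot, and variables do not carry over. Pictures are saved under pics/ and viewed, at most 14 in all, crops included, and the job is handed in when it is done.

Besides the shell and the picture viewer there is one more tool, called after "Request:" by a JSON object that holds its "op" and its "data", one argument or row to a line. carry_out: Moves the arm, as the interface text tells. Its arguments: {"type":"object","properties":{"motion":{"type":"array"},"squeeze":{"type":"number"}},"required":["motion"]}

```bash
mkdir -p pics; python3 - <<'E'
from bench import *
import cv2
for n in ("top","scene"):
    im=get_image(n); cv2.imwrite(f"pics/{n}0.png",im[:,:,::-1])
    c=get_calibration(n); print(n,c)
print(get_calibration("wrist")); s=sense(); print(s)
E
```

```text
top {'mtx': array([[421.90354854,   0.        , 275.53459334],
       [  0.        , 421.90354854, 202.54537723],
       [  0.        ,   0.        ,   1.        ]]), 'R': array([[-6.71583138e-04, -9.99997780e-01, -1.99737409e-03],
       [-9.94362664e-01,  8.79578446e-04, -1.06028859e-01],
       [ 1.06030380e-01,  1.91490702e-03, -9.94361047e-01]]), 't': array([-2.62228935e-04,  5.86626465e-01,  9.24429130e-01])}
scene {'mtx': array([[446.80202563,   0.        , 280.59695584],
       [  0.        , 446.80202563, 214.69276337],
       [  0.        ,   0.        ,   1.        ]]), 'R': array([[-0.7175503 , -0.69650536,  0.00135717],
       [-0.36573917,  0.37513029, -0.85177   ],
       [ 0.59275325, -0.61168419, -0.52391414]]), 't': array([0.42312184, 0.28045559, 0.79882555])}
{'mtx': array([[325.1922621 ,   0.        , 280.67047381],
       [  0.        , 325.1922621 , 215.64100061],
       [  0.        ,   0.        ,   1.        ]]), 'hand_eye': array([[ 1.33554043e-03, -9.52806629e-01, -3.03574941e-01,
         7.76500143e-02],
       [ 9.99997671e-01,  1.78722522e-03, -1.210056
[... 215 characters left out ...]
 0.1, 'joint_pos': array([-1.33099836e+00,  8.74083526e-02,  1.75196910e-01,  1.65979512e+00,
       -9.56644370e-06,  1.57082082e+00]), 'joint_vel': array([-0.00202139,  0.0001711 ,  0.00342774,  0.00038663,  0.00170125,
        0.00063096]), 'joint_efforts': array([-1.40289430e-03, -5.21561015e+01,  4.65653336e+01,  1.59531698e-02,
       -8.34518255e-05,  6.95987865e-06]), 'tcp_pos': array([ 0.13057622, -0.53405991,  0.23064371]), 'tcp_rot': array([-6.00198936e-04,  9.92822006e-01,  1.19599742e-01, -7.71353521e-05]), 'force': array([0.46984964, 0.09333583, 0.33812966]), 'ft_torque': array([-0.01488056, -0.01317437,  0.02044676]), 'gripper_force': 0.0, 'gripper_width': 0.08544913038261816}
```

View pics/top0.png

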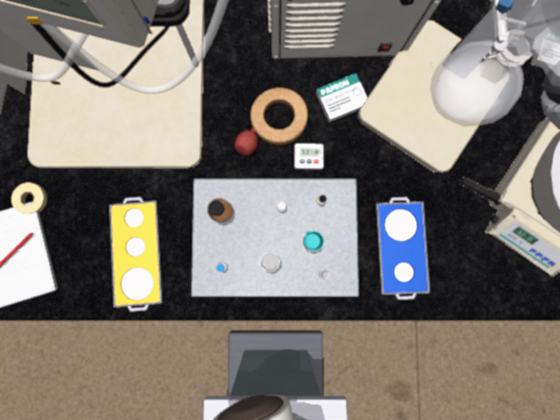

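View pics/scene0.png

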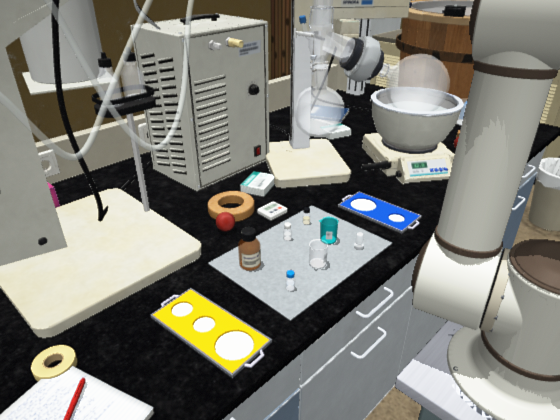

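The top view shows the candidates:
- amber bottle (220,210)
- white-capped vial (282,207)
- black-capped vial (322,199)
- blue-capped vial (221,268)
- clear beaker (271,263), with its turquoise look-alike at (313,241)
- stopper (323,274), which could be taken for a white-capped vial
- timer (309,155)
- yellow tray at left, blue tray at right

I'll check these choices in one enlarged crop.

```bash
python3 - <<'E'
import cv2,numpy as np
a=cv2.imread("pics/top0.png")[175:300,190:360]; b=cv2.imread("pics/scene0.png")[195:315,210:395]
a=cv2.resize(a,(408*1,300),interpolation=cv2.INTER_CUBIC) if 0 else cv2.resize(a,None,fx=4,fy=4,interpolation=cv2.INTER_CUBIC)
b=cv2.resize(b,None,fx=4,fy=4,interpolation=cv2.INTER_CUBIC)
cv2.imwrite("pics/topc.png",a);cv2.imwrite("pics/scenec.png",b)
E
```

```text
(no output)
```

View pics/topc.png

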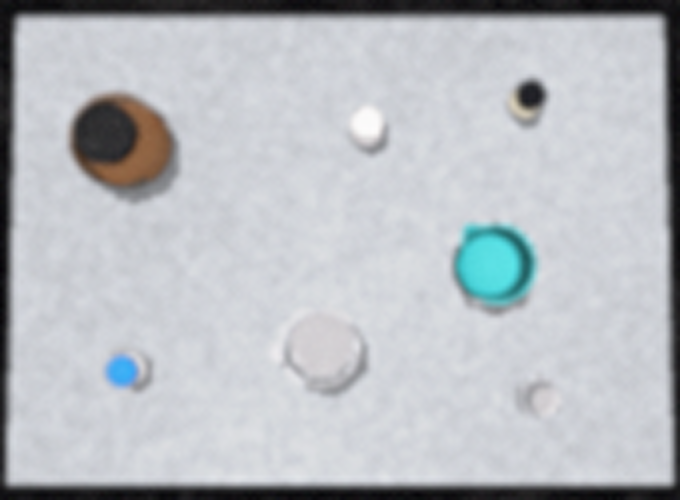

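View pics/scenec.png

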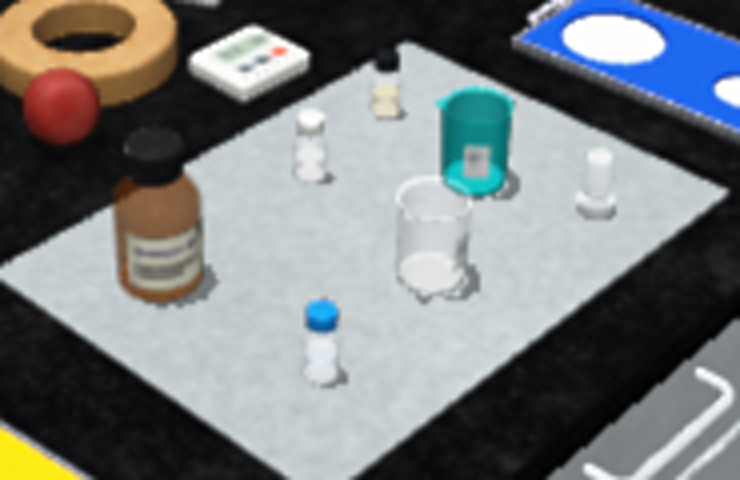

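The crops confirm the choices. The clear beaker's spout is at crop (280,350), pointing about +y. The stopper, standing on its head at (540,398), is clear glass with no white cap. Next I'll measure positions.

```bash
cat > h.py <<'E'
import cv2,numpy as np
from bench import *
def ray(cal,uv,z):
    R,t,K=cal["R"],cal["t"],cal["mtx"]; C=-R.T@t
    d=R.T@np.linalg.inv(K)@np.array([*uv,1.]); return (C+d*(z-C[2])/d[2])[:2]
def blobs(m,amin=8):
    n,l,s,c=cv2.connectedComponentsWithStats(m.astype(np.uint8)); return [(c[i],s[i,4]) for i in range(1,n) if s[i,4]>=amin]
def wray(uv,z,s=None):
    from scipy.spatial.transform import Rotation as Ro
    c=get_calibration("wrist"); s=s or sense(); q=s["tcp_rot"]; R=Ro.from_quat([*q[1:],q[0]]).as_matrix()
    K=c["mtx"]; v=np.array([uv[0]-K[0,2],uv[1]-K[1,2]]); r=np.hypot(*v); th=r/K[0,0]
    d=np.array([*(v/max(r,1e-9)*np.sin(th)),np.cos(th)]); H=c["hand_eye"]
    d=R@H[:3,:3]@d; o=s["tcp_pos"]+R@H[:3,3]; return (o+d*(z-o[2])/d[2])[:2]
E
python3 - <<'E'
from h import *
im=cv2.imread("pics/top0.png"); cal=get_calibration("top")
hsv=cv2.cvtColor(im,cv2.COLOR_BGR2HSV); H,S,V=[hsv[:,:,i].astype(int) for i in range(3)]
box=lambda u0,v0,u1,v1:(np.add.outer(np.zeros(420),np.arange(560))>=u0)&(np.arange(560)[None]<=u1)&(np.arange(420)[:,None]>=v0)&(np.arange(420)[:,None]<=v1)
P=lambda n,m,z,a=8:[print(n,c.round(1),ar,ray(cal,c,z).round(4)) for c,ar in blobs(m,a)]
for n,h,b in(("yellow",(20,35),(100,195,170,312)),("blue",(105,125),(370,195,435,300))):
    m=((H>=h[0])&(H<=h[1])&(S>120)&box(*b)).astype(np.uint8)
    c=max(cv2.findContours(m,cv2.RETR_EXTERNAL,cv2.CHAIN_APPROX_NONE)[0],key=cv2.contourArea)
    w=np.array([ray(cal,p[0],.008) for p in c],np.float32); r=cv2.minAreaRect(w)
    print(n,r)
    inner=cv2.drawContours(np.zeros_like(m),[cv2.convexHull(c)],-1,1,-1)
    inner=cv2.erode(inner,np.ones((3,3)))
    P(" well",inner&(S<80)&(V>180),.003,20)
P("amber cap",(V<90)&box(205,195,228,220),.098)
P("black cap",(V<70)&box(312,190,332,206),.047)
P("white cap",(V>235)&box(272,196,292,214),.047)
P("blue cap",(H>95)&(H<120)&(S>110)&box(210,258,232,278),.047)
P("turq",(H>80)&(H<100)&(S>90)&box(295,225,330,258),.03)
print("amber",ray(cal,(216.3,207.8),.098),"beaker rim/bottom",ray(cal,(190+320/4,175+345/4),.058),ray(cal,(190+328/4,175+358/4),0),"stopper top",ray(cal,(190+543/4,175+398/4),.042))
sc=get_calibration("scene")
S2=lambda u,v,z:ray(sc,(210+u/4,195+v/4),z).round(4)
print("scene: amber top",S2(155,142,.098),"bl",S2(387,57,.047),"wh",S2(311,117,.047),"blue",S2(322,307,.047),"beak rim",S2(433,194,.058),"bottom",S2(433,273,0.002))
E
```

```text
yellow ((0.4732072055339813, 0.3220065236091614), (0.22615237534046173, 0.09933922439813614), 4.735467910766602)
 well [133.7 217.5] 283 [0.5549 0.3291]
 well [135.1 246.3] 291 [0.4883 0.3235]
 well [136.9 283.2] 839 [0.4043 0.3166]
blue ((0.48580774664878845, -0.2915700078010559), (0.19981811940670013, 0.09920575469732285), 1.9363465309143066)
 well [400.4 224.6] 809 [ 0.538  -0.2902]
 well [403.5 271.7] 302 [ 0.4301 -0.2938]
amber cap [215.8 208.1] 195 [0.5679 0.1248]
black cap [322.  198.4] 23 [ 0.5942 -0.1044]
white cap [281.2 205. ] 41 [ 0.5794 -0.0135]
blue cap [220.  267.2] 41 [0.4424 0.1211]
turq [313.3 240.5] 312 [ 0.501  -0.0856]
amber [0.56849592 0.12376363] beaker rim/bottom [0.4557269  0.01132029] [0.44644832 0.00757928] stopper top [ 0.42627001 -0.11104263]
scene: amber top [0.569  0.1247] bl [ 0.5921 -0.1022] wh [ 0.5777 -0.0135] blue [0.4437 0.1198] beak rim [0.4591 0.0095] bottom [0.4559 0.0092]
```

Request:
{"op": "carry_out", "data": {
  "motion": [
    [0,0,0,0,0,0.12,-0.3],
    [0,0,0,0,0,0.12,-0.3],
    [0,0,0,0,0,0,-0.3]
  ],
  "squeeze": 30
}}

```text
clock: 0.48
tcp_pos: [0.1306, -0.5342, 0.231]
tcp_rot: [-0.0, 1.0, 0.0, -0.0]
force: [-0.2, 0.3, -0.2]
gripper_width: 0.0552
gripper_force: 0.0
```

```bash
cat > st.py <<'E'
from h import *
import sys
from scipy.spatial.transform import Rotation as Ro
s=sense(); q=s["tcp_rot"]; R=Ro.from_quat([*q[1:],q[0]])
print("t",s["clock"],"tcp",s["tcp_pos"].round(4),"j",s["joint_pos"].round(2),"w",s["gripper_width"].__round__(4),"gf",s["gripper_force"],"F",s["force"].round(1))
print("toolx",R.as_matrix()[:,0].round(4),"toolz",R.as_matrix()[:,2].round(4))
if len(sys.argv)>1:
    g=np.array(eval(sys.argv[1])); print("shift in tool axes",R.inv().apply(g-s["tcp_pos"]).round(4))
E
python3 st.py "[.593,-.1035,.15]"
```

```text
t 0.475 tcp [ 0.1306 -0.5342  0.231 ] j [-1.33  0.09  0.18  1.66 -0.    1.81] w 0.0552 gf 0.0 F [-0.2  0.3 -0.2]
toolx [ 1.e+00  6.e-04 -2.e-04] toolz [-2.e-04  6.e-04 -1.e+00]
shift in tool axes [ 0.4627 -0.4303  0.0811]
```

Request:
{"op": "carry_out", "data": {
  "motion": [
    [0,0,0,0,0,-0.1848,-0.3],
    [0,0,0,0,0,-0.1848,-0.3],
    [0,0,0,0,0,-0.1848,-0.3],
    [0,0,0,0,0,-0.1848,-0.3],
    [0,0,0,0,0,-0.1848,-0.3],
    [0,0,0,0,0,-0.1848,-0.3],
    [0,0,0,0,0,-0.1848,-0.3],
    [0,0,0,0,0,-0.1848,-0.3],
    [0,0,0,0,0,-0.1848,-0.3],
    [0,0,0,0,0,-0.1848,-0.3],
    [0,0,0,0,0,-0.1848,-0.3],
    [0,0,0,0,0,-0.1848,-0.3],
    [0,0,0,0,0,-0.1848,-0.3],
    [0,0,0,0,0,-0.1848,-0.3],
    [0,0,0,0,0,-0.1848,-0.3],
    [0,0,0,0,0,-0.1848,-0.3],
    [0,0,0,0,0,-0.1848,-0.3]
  ]
}}

```text
clock: 2.6
tcp_pos: [0.1306, -0.5342, 0.2311]
tcp_rot: [-0.0, -0.005, 1.0, 0.0]
force: [0.4, -0.1, 0.6]
gripper_width: 0.0553
gripper_force: 0.0
```

```bash
python3 st.py "[.593,-.1035,.15]"
```

```text
t 2.6 tcp [ 0.1306 -0.5342  0.2311] j [-1.33  0.09  0.18  1.66 -0.   -1.34] w 0.0553 gf 0.0 F [ 0.4 -0.1  0.6]
toolx [-1.0e+00 -9.2e-03  1.0e-04] toolz [-1.e-04  4.e-04 -1.e+00]
shift in tool axes [-0.4663  0.4264  0.0812]
```

Request:
{"op": "carry_out", "data": {
  "motion": [
    [-0.0386,0.0359,0.0068,0,0,0,-0.3],
    [-0.0386,0.0359,0.0068,0,0,0,-0.3],
    [-0.0386,0.0359,0.0068,0,0,0,-0.3],
    [-0.0386,0.0359,0.0068,0,0,0,-0.3],
    [-0.0386,0.0359,0.0068,0,0,0,-0.3],
    [-0.0386,0.0359,0.0068,0,0,0,-0.3],
    [-0.0386,0.0359,0.0068,0,0,0,-0.3],
    [-0.0386,0.0359,0.0068,0,0,0,-0.3],
    [-0.0386,0.0359,0.0068,0,0,0,-0.3],
    [-0.0386,0.0359,0.0068,0,0,0,-0.3],
    [-0.0386,0.0359,0.0068,0,0,0,-0.3],
    [-0.0386,0.0359,0.0068,0,0,0,-0.3],
    [0,0,0,0,0,0,-0.3],
    [0,0,0,0,0,0,-0.3]
  ]
}}

```text
clock: 4.35
tcp_pos: [0.5936, -0.1036, 0.1494]
tcp_rot: [-0.0, -0.001, 1.0, -0.0]
force: [0.2, -0.5, 0.2]
gripper_width: 0.0558
gripper_force: 0.0
```

```bash
python3 - <<'E'
from h import *
cv2.imwrite("pics/w1.png",get_image("wrist")[:,:,::-1])
E
python3 st.py "[.593,-.1035,.014]"
```

```text
t 4.4 tcp [ 0.5934 -0.1041  0.1498] j [-0.17  0.2   0.14  1.52 -0.   -0.17] w 0.0557 gf 0.0 F [-0.5 -0.2 -0.4]
toolx [-1.e+00 -8.e-04  3.e-04] toolz [-3.e-04 -2.e-04 -1.e+00]
shift in tool axes [0.0004 0.0006 0.1358]
```

View pics/w1.png

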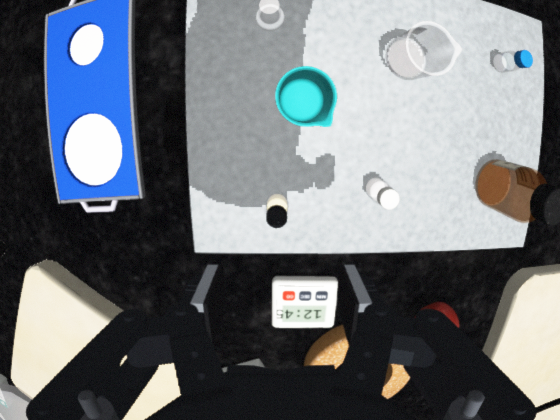

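The wrist view shows the black cap at (277,215), the white cap at (386,198), the beaker rim centred near (432,47) with its spout at (461,47), and the blue cap at (523,59). I'll cross-check these positions.

```bash
python3 - <<'E'
from h import *
for n,uv,z in(("black",(277,215),.047),("white",(387,199),.047),("beaker rim",(431,47),.058),("spout",(461,47),.056),("beaker base",(406,57),.0),("blue",(523,59),.047)): print(n,wray(uv,z).round(4))
E
```

```text
black [ 0.5932 -0.106 ]
white [ 0.5795 -0.017 ]
beaker rim [0.4557 0.0108]
spout [0.4503 0.0396]
beaker base [0.4546 0.0126]
blue [0.4443 0.1165]
```

Request:
{"op": "carry_out", "data": {
  "motion": [
    [0,0,0.035,0,0,0,-0.3],
    [0,0,0.035,0,0,0,-0.3],
    [0,0,0.035,0,0,0,-0.3],
    [0,0,0.02,0,0,0,-0.3],
    [0,0,0.0105,0,0,0,-0.3],
    [0,0,0,0,0,0,-0.3],
    [0,0,0,0,0,0,1],
    [0,0,0,0,0,0,1],
    [0,0,0,0,0,0,1],
    [0,0,0,0,0,0,1],
    [0,0,0,0,0,0,1],
    [0,0,0,0,0,0,1]
  ],
  "squeeze": 30
}}

```text
clock: 5.9
tcp_pos: [0.5946, -0.1036, 0.0154]
tcp_rot: [0.001, 0.0, 1.0, -0.0]
force: [-0.8, 0.4, 5.9]
gripper_width: 0.0201
gripper_force: 29.3
```

Request:
{"op": "carry_out", "data": {
  "motion": [
    [0,0,-0.02,0,0,0,1],
    [0,0,-0.04,0,0,0,1],
    [0,0,-0.04,0,0,0,1],
    [0.027,-0.0316,0,0,0,0,1],
    [0.027,-0.0316,0,0,0,0,1],
    [0.027,-0.0316,0,0,0,0,1],
    [0.027,-0.0316,0,0,0,0,1],
    [0.027,-0.0316,0,0,0,0,1],
    [0.0285,-0.0316,0,0,0,0,1],
    [0,0,0,0,0,0,1],
    [0,0,0,0,0,0,1],
    [0,0,0,0,0,0,1]
  ]
}}

```text
clock: 7.4
tcp_pos: [0.431, -0.2925, 0.1146]
tcp_rot: [0.0, -0.0, 1.0, -0.0]
force: [0.3, -0.3, 0.7]
gripper_width: 0.0198
gripper_force: 29.4
```

```bash
python3 st.py "[.4299,-.2936,.018]"
```

```text
t 7.4 tcp [ 0.431  -0.2925  0.1146] j [-0.6   0.   -0.13  1.43  0.   -0.6 ] w 0.0198 gf 29.414085745811462 F [ 0.3 -0.3  0.7]
toolx [-1.e+00 -9.e-04 -4.e-04] toolz [ 4.e-04 -1.e-04 -1.e+00]
shift in tool axes [ 0.0011 -0.0011  0.0966]
```

Request:
{"op": "carry_out", "data": {
  "motion": [
    [0.001,-0.001,0.03,0,0,0,1],
    [0,0,0.03,0,0,0,1],
    [0,0,0.02,0,0,0,1],
    [0,0,0.01,0,0,0,1],
    [0,0,0.004,0,0,0,1],
    [0,0,0.002,0,0,0,1],
    [0,0,0,0,0,0,1],
    [0,0,0,0,0,0,1]
  ]
}}

```text
clock: 8.4
tcp_pos: [0.4296, -0.2943, 0.0187]
tcp_rot: [0.0, 0.0, 1.0, -0.0]
force: [0.1, 0.1, 0.1]
gripper_width: 0.0199
gripper_force: 29.4
```

Request:
{"op": "carry_out", "data": {
  "motion": [
    [0,0,0.001,0,0,0,1],
    [0,0,0,0,0,0,1],
    [0,0,0,0,0,0,-0.3],
    [0,0,0,0,0,0,-0.3],
    [0,0,0,0,0,0,-0.3],
    [0,0,-0.02,0,0,0,-0.3],
    [0,0,-0.04,0,0,0,-0.3],
    [0,0,-0.05,0,0,0,-1],
    [0,0,-0.05,0,0,0,-1],
    [-0.0276,0.052,0,0,0,0,-1],
    [-0.0276,0.052,0,0,0,0,-1],
    [-0.0276,0.052,0,0,0,0,-1],
    [-0.0276,0.052,0,0,0,0,-1],
    [-0.0276,0.052,0,0,0,0,-1],
    [0,0.052,0,0,0,0,-1],
    [0,0.052,0,0,0,0,-1],
    [0,0.0545,0,0,0,0,-1],
    [0,0,0,0,0,0,-1],
    [0,0,0,0,0,0,-1],
    [0,0,0,0,0,0,-1]
  ]
}}

```text
clock: 10.9
tcp_pos: [0.5676, 0.1233, 0.1772]
tcp_rot: [-0.0, 0.001, 1.0, -0.0]
force: [-0.3, -0.8, 0.6]
gripper_width: 0.0854
gripper_force: 0.0
```

```bash
python3 - <<'E'
from h import *
a=get_image("top")[:,:,::-1];b=get_image("wrist")[:,:,::-1]
cv2.imwrite("pics/tw2.png",cv2.resize(np.hstack([a[170:310,90:440],cv2.resize(b,None,fx=.6,fy=.6)[:140,:]]) ,None,fx=1.1,fy=1.1))
E
python3 st.py "[.568,.1245,.033]"
```

```text
t 11.0 tcp [0.5676 0.1232 0.1773] j [ 0.21  0.15  0.14  1.56 -0.    0.22] w 0.0856 gf 0.0 F [-1.   0.2  0.3]
toolx [-1.      0.0019 -0.    ] toolz [ 0.e+00 -1.e-04 -1.e+00]
shift in tool axes [-0.0004  0.0013  0.1443]
```

View pics/tw2.png

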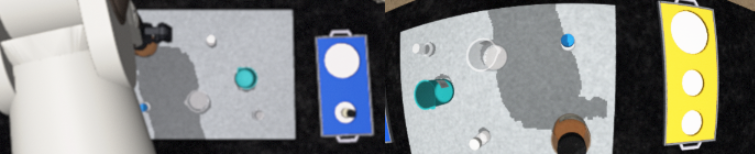

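The black vial stands upright in the small blue well, at crop (347,113). Next is the amber bottle.

Request:
{"op": "carry_out", "data": {
  "motion": [
    [0,0.001,0.04,0,0,0,-1],
    [0,0,0.04,0,0,0,-1],
    [0,0,0.035,0,0,0,-1],
    [0,0,0.02,0,0,0,-1],
    [0,0,0.009,0,0,0,-1],
    [0,0,0,0,0,0,-1],
    [0,0,0,0,0,0,1],
    [0,0,0,0,0,0,1],
    [0,0,0,0,0,0,1],
    [0,0,0,0,0,0,1],
    [0,0,0,0,0,0,1]
  ],
  "squeeze": 40
}}

```text
clock: 12.38
tcp_pos: [0.568, 0.1252, 0.0346]
tcp_rot: [0.001, 0.0, 1.0, -0.0]
force: [-1.7, -2.1, 5.3]
gripper_width: 0.0498
gripper_force: 41.7
```

Request:
{"op": "carry_out", "data": {
  "motion": [
    [0,0,-0.02,0,0,0,1],
    [0,0,-0.04,0,0,0,1],
    [0,0,-0.05,0,0,0,1],
    [0.003,-0.035,0,0,0,0,1],
    [0.003,-0.0425,0,0,0,0,1],
    [0.003,-0.0425,0,0,0,0,1],
    [0.003,-0.0425,0,0,0,0,1],
    [0.003,-0.0425,0,0,0,0,1],
    [0.003,-0.0425,0,0,0,0,1],
    [0.003,-0.0425,0,0,0,0,1],
    [0.003,-0.0425,0,0,0,0,1],
    [0.003,-0.0425,0,0,0,0,1],
    [0.003,-0.04,0,0,0,0,1],
    [0,0,0,0,0,0,1],
    [0,0,0,0,0,0,1],
    [0,0,0,0,0,0,1]
  ]
}}

```text
clock: 14.38
tcp_pos: [0.5376, -0.2888, 0.1433]
tcp_rot: [0.0, -0.0, 1.0, 0.0]
force: [0.2, -1.2, -1.7]
gripper_width: 0.0503
gripper_force: 42.4
```

```bash
python3 st.py "[.538,-.290,.037]"
```

```text
t 14.375 tcp [ 0.5376 -0.2888  0.1433] j [-0.49  0.22  0.15  1.51  0.   -0.49] w 0.0503 gf 42.3709723376669 F [ 0.2 -1.2 -1.7]
toolx [-1.e+00 -8.e-04 -1.e-04] toolz [ 1.e-04  1.e-04 -1.e+00]
shift in tool axes [-0.0004 -0.0013  0.1063]
```

Request:
{"op": "carry_out", "data": {
  "motion": [
    [0,-0.001,0.035,0,0,0,1],
    [0,0,0.035,0,0,0,1],
    [0,0,0.02,0,0,0,1],
    [0,0,0.01,0,0,0,1],
    [0,0,0.004,0,0,0,1],
    [0,0,0.0015,0,0,0,1],
    [0,0,0,0,0,0,1],
    [0,0,0,0,0,0,1]
  ]
}}

```text
clock: 15.38
tcp_pos: [0.5377, -0.2908, 0.0383]
tcp_rot: [0.0, 0.0, 1.0, -0.0]
force: [-0.7, 0.4, -2.3]
gripper_width: 0.0501
gripper_force: 42.4
```

Request:
{"op": "carry_out", "data": {
  "motion": [
    [0,0,0.001,0,0,0,1],
    [0,0,0,0,0,0,1],
    [0,0,0,0,0,0,-1],
    [0,0,0,0,0,0,-1],
    [0,0,0,0,0,0,-1],
    [0,0,0,0,0,0,-1],
    [0,0,-0.02,0,0,0,-1],
    [0,0,-0.05,0,0,0,-1],
    [0,0,-0.05,0,0,0,-1],
    [-0.007,0.046,0,0,0,0,-1],
    [-0.007,0.046,0,0,0,0,-0.3],
    [-0.007,0.046,0,0,0,0,-0.3],
    [-0.007,0.046,0,0,0,0,-0.3],
    [-0.007,0.046,0,0,0,0,-0.3],
    [-0.0065,0.046,0,0,0,0,-0.3],
    [0,0,0,0,0,0,-0.3],
    [0,0,0,0,0,0,-0.3]
  ]
}}

```text
clock: 17.5
tcp_pos: [0.5791, -0.0148, 0.1577]
tcp_rot: [0.001, -0.0, 1.0, -0.0]
force: [-0.1, -0.4, 0.1]
gripper_width: 0.0556
gripper_force: 0.0
```

```bash
python3 - <<'E'
from h import *
b=get_image("wrist")[:,:,::-1]
cv2.imwrite("pics/w3.png",b)
E
python3 st.py "[.579,-.0145,.014]"
```

```text
t 17.55 tcp [ 0.579  -0.0154  0.1575] j [-0.03  0.14  0.09  1.52 -0.   -0.03] w 0.0553 gf 0.0 F [ 0.  -0.4 -0. ]
toolx [-1.e+00  7.e-04 -8.e-04] toolz [ 8.e-04 -3.e-04 -1.e+00]
shift in tool axes [1.000e-04 9.000e-04 1.435e-01]
```

View pics/w3.png

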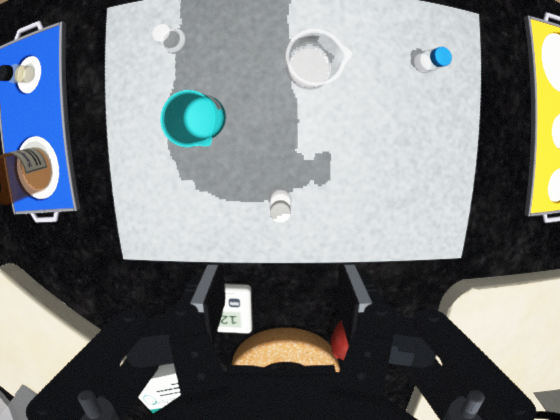

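The amber bottle stands in the large blue well at (38,168). The white cap is centred under the fingers at (281,211). I'll grip it.

Request:
{"op": "carry_out", "data": {
  "motion": [
    [0,0,0.04,0,0,0,-0.3],
    [0,0,0.04,0,0,0,-0.3],
    [0,0,0.035,0,0,0,-0.3],
    [0,0,0.02,0,0,0,-0.3],
    [0,0,0.0085,0,0,0,-0.3],
    [0,0,0,0,0,0,-0.3],
    [0,0,0,0,0,0,1],
    [0,0,0,0,0,0,1],
    [0,0,0,0,0,0,1],
    [0,0,0,0,0,0,1],
    [0,0,0,0,0,0,1],
    [0,0,0,0,0,0,1]
  ],
  "squeeze": 30
}}

```text
clock: 19.05
tcp_pos: [0.5796, -0.0147, 0.0143]
tcp_rot: [0.001, 0.0, 1.0, -0.0]
force: [-1.1, -0.8, 5.8]
gripper_width: 0.0199
gripper_force: 29.3
```

Request:
{"op": "carry_out", "data": {
  "motion": [
    [0,0,-0.02,0,0,0,1],
    [0,0,-0.04,0,0,0,1],
    [0,0,-0.04,0,0,0,1],
    [0.003,0.043,0,0,0,0,1],
    [0.003,0.043,0,0,0,0,1],
    [0.003,0.043,0,0,0,0,1],
    [0.003,0.043,0,0,0,0,1],
    [0.003,0.043,0,0,0,0,1],
    [0.003,0.043,0,0,0,0,1],
    [0.003,0.043,0,0,0,0,1],
    [0.0035,0.0425,0,0,0,0,1],
    [0,0,0,0,0,0,1],
    [0,0,0,0,0,0,1],
    [0,0,0,0,0,0,1]
  ]
}}

```text
clock: 20.8
tcp_pos: [0.5547, 0.3279, 0.1133]
tcp_rot: [0.0, 0.001, 1.0, -0.0]
force: [0.3, -1.2, -0.8]
gripper_width: 0.02
gripper_force: 29.5
```

```bash
python3 st.py "[.5549,.3289,.0175]"
```

```text
t 20.8 tcp [0.5547 0.3279 0.1133] j [ 0.53  0.3   0.2   1.47 -0.    0.54] w 0.02 gf 29.47533130645752 F [ 0.3 -1.2 -0.8]
toolx [-1.      0.0013 -0.    ] toolz [ 0.e+00 -1.e-04 -1.e+00]
shift in tool axes [-0.0002  0.001   0.0958]
```

Request:
{"op": "carry_out", "data": {
  "motion": [
    [0,0.001,0.03,0,0,0,1],
    [0,0,0.03,0,0,0,1],
    [0,0,0.02,0,0,0,1],
    [0,0,0.01,0,0,0,1],
    [0,0,0.004,0,0,0,1],
    [0,0,0.0015,0,0,0,1],
    [0,0,0,0,0,0,1],
    [0,0,0,0,0,0,-0.3],
    [0,0,0,0,0,0,-0.3],
    [0,0,0,0,0,0,-0.3],
    [0,0,-0.02,0,0,0,-0.3],
    [0,0,-0.04,0,0,0,-0.3],
    [0,0,-0.05,0,0,0,-0.3],
    [0.0224,-0.042,0,0,0,0,-0.3],
    [0.0224,-0.042,0,0,0,0,-0.3],
    [0.0224,-0.042,0,0,0,0,-0.3],
    [0.0224,-0.042,0,0,0,0,-0.3],
    [0.0224,-0.042,0,0,0,0,-0.3],
    [0,0,0,0,0,0,-0.3],
    [0,0,0,0,0,0,-0.3]
  ]
}}

```text
clock: 23.3
tcp_pos: [0.443, 0.12, 0.1291]
tcp_rot: [0.001, 0.0, 1.0, 0.0]
force: [-0.2, -0.3, 0.2]
gripper_width: 0.0556
gripper_force: 0.0
```

```bash
python3 - <<'E'
from h import *
b=get_image("wrist")[:,:,::-1]
cv2.imwrite("pics/w4.png",b)
hsv=cv2.cvtColor(b,cv2.COLOR_BGR2HSV);m=(hsv[:,:,0]>95)&(hsv[:,:,0]<120)&(hsv[:,:,1]>120); m[:,:200]=0;m[:,360:]=0
for c,a in blobs(m,60): print(c,a,wray(c,.045))
E
python3 st.py "[.443,.119,.014]"
```

```text
[280.37529138 221.54312354] 429 [0.44205503 0.12111449]
t 23.35 tcp [0.4431 0.1204 0.1287] j [ 0.27 -0.15 -0.25  1.47  0.    0.27] w 0.0555 gf 0.0 F [ 0.2  0.  -0.1]
toolx [-1.0e+00  1.0e-04 -1.5e-03] toolz [ 1.5e-03  5.0e-04 -1.0e+00]
shift in tool axes [ 0.0003 -0.0014  0.1147]
```

View pics/w4.png

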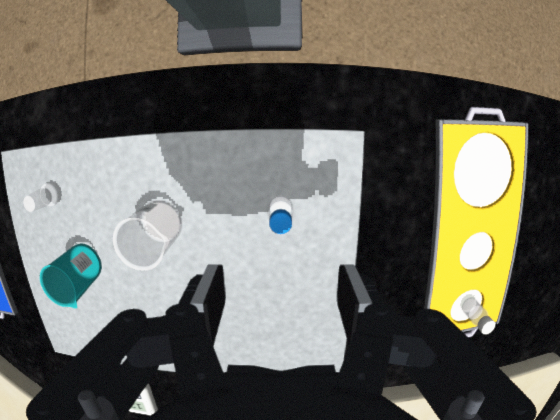

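The white vial stands in the far yellow well at (478,312), and the blue cap is centred at (280,221). I'll pick up the blue vial.

Request:
{"op": "carry_out", "data": {
  "motion": [
    [0,0,0.035,0,0,0,-0.3],
    [0,0,0.035,0,0,0,-0.3],
    [0,0,0.025,0,0,0,-0.3],
    [0,0,0.015,0,0,0,-0.3],
    [0,0,0.005,0,0,0,-0.3],
    [0,0,0,0,0,0,-0.3],
    [0,0,0,0,0,0,1],
    [0,0,0,0,0,0,1],
    [0,0,0,0,0,0,1],
    [0,0,0,0,0,0,1],
    [0,0,0,0,0,0,1],
    [0,0,-0.02,0,0,0,1],
    [0,0,-0.04,0,0,0,1],
    [0,0,-0.04,0,0,0,1],
    [-0.009,0.0405,0,0,0,0,1],
    [-0.009,0.0405,0,0,0,0,1],
    [-0.009,0.0405,0,0,0,0,1],
    [-0.009,0.0405,0,0,0,0,1],
    [-0.009,0.0405,0,0,0,0,1],
    [0,0,0,0,0,0,1]
  ]
}}

```text
clock: 25.85
tcp_pos: [0.4874, 0.3245, 0.1118]
tcp_rot: [-0.0, -0.001, 1.0, -0.0]
force: [-0.3, -0.5, -0.4]
gripper_width: 0.0201
gripper_force: 29.5
```

Request:
{"op": "carry_out", "data": {
  "motion": [
    [0,0,0,0,0,0,1],
    [0,0,0,0,0,0,1]
  ]
}}

```text
clock: 26.1
tcp_pos: [0.4875, 0.3215, 0.1129]
tcp_rot: [0.0, 0.001, 1.0, -0.0]
force: [0.4, -2.0, -0.5]
gripper_width: 0.0204
gripper_force: 29.5
```

```bash
python3 st.py "[.4881,.3233,.0175]"
```

```text
t 26.1 tcp [0.4875 0.3215 0.1129] j [ 0.58  0.16  0.02  1.44 -0.    0.58] w 0.0204 gf 29.47665899991989 F [ 0.4 -2.  -0.5]
toolx [-1.e+00  1.e-03 -1.e-04] toolz [ 1.e-04 -1.e-04 -1.e+00]
shift in tool axes [-0.0006  0.0018  0.0954]
```

Request:
{"op": "carry_out", "data": {
  "motion": [
    [0,0.001,0.03,0,0,0,1],
    [0,0,0.03,0,0,0,1],
    [0,0,0.02,0,0,0,1],
    [0,0,0.01,0,0,0,1],
    [0,0,0.004,0,0,0,1],
    [0,0,0.0012,0,0,0,1],
    [0,0,0,0,0,0,1],
    [0,0,0,0,0,0,-0.3],
    [0,0,0,0,0,0,-0.3],
    [0,0,0,0,0,0,-0.3],
    [0,0,-0.02,0,0,0,-0.3],
    [0,0,-0.05,0,0,0,-0.3],
    [0,0,-0.06,0,0,0,-0.9],
    [0.005,-0.045,0,0,0,0,-0.9],
    [0.005,-0.045,0,0,0,0,-0.9],
    [0.005,-0.045,0,0,0,0,-0.9],
    [0.005,-0.045,0,0,0,0,-0.9],
    [0.005,-0.045,0,0,0,0,-0.9],
    [0.005,-0.045,0,0,0,0,-0.9],
    [0.003,-0.043,0,0,0,0,-0.9]
  ]
}}

```text
clock: 28.6
tcp_pos: [0.4541, 0.009, 0.1477]
tcp_rot: [0.0, 0.0, 1.0, 0.0]
force: [0.4, -0.1, 0.3]
gripper_width: 0.0811
gripper_force: 0.0
```

Request:
{"op": "carry_out", "data": {
  "motion": [
    [0,0,0,0,0,0.175,-0.9],
    [0,0,0,0,0,0.175,-0.9],
    [0,0,0,0,0,0.175,-0.9],
    [0,0,0,0,0,0.175,-0.9],
    [0,0,0,0,0,0.175,-0.9],
    [0,0,0,0,0,0.175,-0.9],
    [0,0,0,0,0,0.175,-0.9],
    [0,0,0,0,0,0.175,-0.9],
    [0,0,0,0,0,0,-0.9],
    [0,0,0,0,0,0,-0.9]
  ]
}}

```text
clock: 29.85
tcp_pos: [0.4544, 0.0104, 0.1475]
tcp_rot: [0.0, 0.643, 0.766, 0.0]
force: [1.0, 0.0, 1.2]
gripper_width: 0.0812
gripper_force: 0.0
```

```bash
python3 - <<'E'
from h import *
b=get_image("wrist")[:,:,::-1]
cv2.imwrite("pics/w5.png",b)
E
python3 st.py "[.456,.0105,.018]"
```

```text
t 29.9 tcp [0.4544 0.0104 0.1475] j [ 0.02 -0.16 -0.22  1.5  -0.    1.42] w 0.0813 gf 0.0 F [-0.1 -0.3  0.3]
toolx [-0.1729  0.9849 -0.    ] toolz [ 1.e-04 -0.e+00 -1.e+00]
shift in tool axes [-0.0002  0.0016  0.1295]
```

View pics/w5.png

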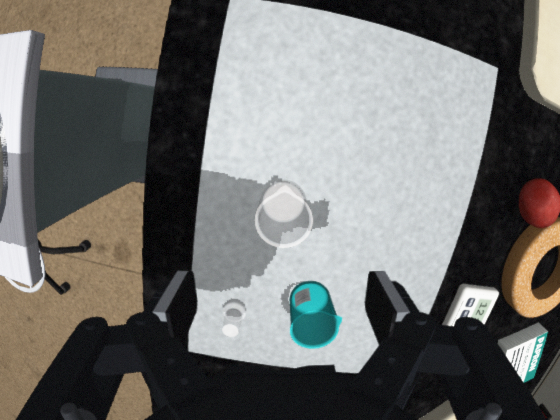

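The beaker rim is centred at (284,220) with its spout straight up at (285,187), so the grip is square across its x axis. I'll pick it up.

Request:
{"op": "carry_out", "data": {
  "motion": [
    [0,0.0015,0.04,0,0,0,-0.9],
    [0,0,0.04,0,0,0,-0.9],
    [0,0,0.03,0,0,0,-0.9],
    [0,0,0.013,0,0,0,-0.9],
    [0,0,0.0065,0,0,0,-0.9],
    [0,0,0,0,0,0,-0.9],
    [0,0,0,0,0,0,1],
    [0,0,0,0,0,0,1],
    [0,0,0,0,0,0,1],
    [0,0,0,0,0,0,1],
    [0,0,0,0,0,0,1],
    [0,0,-0.02,0,0,0,1],
    [0,0,-0.05,0,0,0,1],
    [0,0,-0.05,0,0,0,1],
    [0,0,0,0,0,0,1]
  ],
  "squeeze": 30
}}

```text
clock: 31.78
tcp_pos: [0.4577, 0.0107, 0.1417]
tcp_rot: [0.002, 0.644, 0.765, 0.002]
force: [0.6, -0.2, -2.1]
gripper_width: 0.0424
gripper_force: 30.9
```

```bash
python3 st.py "[.4044,.3164,.14]"
```

```text
t 31.775 tcp [0.4577 0.0107 0.1417] j [ 0.02 -0.15 -0.23  1.49 -0.    1.42] w 0.0424 gf 30.862293340235993 F [ 0.6 -0.2 -2.1]
toolx [-1.698e-01  9.855e-01 -9.000e-04] toolz [ 6.1e-03  1.0e-04 -1.0e+00]
shift in tool axes [ 0.3103 -0.0006  0.0015]
```

Request:
{"op": "carry_out", "data": {
  "motion": [
    [0.0388,0,0,0,0,0,1],
    [0.0388,0,0,0,0,0,1],
    [0.0388,0,0,0,0,0,1],
    [0.0388,0,0,0,0,0,1],
    [0.0388,0,0,0,0,0,1],
    [0.0388,0,0,0,0,0,1],
    [0.0388,0,0,0,0,0,1],
    [0.0387,0,0,0,0,0,1],
    [0,0,0,0,0,0,1],
    [0,0,0,0,0,0,1],
    [0,0,0,0,0,0,1]
  ]
}}

```text
clock: 33.15
tcp_pos: [0.4033, 0.3156, 0.1377]
tcp_rot: [-0.0, 0.645, 0.764, -0.0]
force: [0.4, -0.6, -1.7]
gripper_width: 0.0425
gripper_force: 30.8
```

```bash
python3 st.py "[.4044,.3164,.0205]"
```

```text
t 33.15 tcp [0.4033 0.3156 0.1377] j [ 0.66 -0.02 -0.11  1.48 -0.    2.07] w 0.0425 gf 30.81540636393555 F [ 0.4 -0.6 -1.7]
toolx [-1.689e-01  9.856e-01 -4.000e-04] toolz [-4.e-04 -4.e-04 -1.e+00]
shift in tool axes [0.0007 0.0013 0.1172]
```

Request:
{"op": "carry_out", "data": {
  "motion": [
    [0.001,0.001,0.04,0,0,0,1],
    [0,0,0.04,0,0,0,1],
    [0,0,0.02,0,0,0,1],
    [0,0,0.01,0,0,0,1],
    [0,0,0.004,0,0,0,1],
    [0,0,0.0025,0,0,0,1],
    [0,0,0,0,0,0,1],
    [0,0,0,0,0,0,1],
    [0,0,0,0,0,0,-0.4],
    [0,0,0,0,0,0,-0.4],
    [0,0,0,0,0,0,-0.4],
    [0,0,-0.02,0,0,0,-0.4],
    [0,0,-0.05,0,0,0,-0.4],
    [0,0,-0.05,0,0,0,-0.4],
    [0,0,-0.05,0,0,0,-0.4],
    [-0.06,0,0,0,0,0,-0.4],
    [-0.06,0,0,0,0,0,-0.4],
    [-0.06,0,0,0,0,0,-0.4],
    [-0.06,0,0,0,0,0,-0.4],
    [-0.06,0,0,0,0,0,-0.4]
  ]
}}

```text
clock: 35.65
tcp_pos: [0.455, 0.02, 0.1917]
tcp_rot: [0.0, 0.644, 0.765, 0.0]
force: [0.5, 0.7, 0.1]
gripper_width: 0.0593
gripper_force: 0.0
```

Request:
{"op": "carry_out", "data": {
  "motion": [
    [0,-0.055,-0.02,0,0,0,-0.4],
    [0,-0.055,-0.02,0,0,0,-0.4],
    [0,-0.055,-0.02,0,0,0,-0.4],
    [0,0,0,0,0,0,-0.4],
    [0,0,0,0,0,0,-0.4]
  ]
}}

```text
clock: 36.28
tcp_pos: [0.2928, -0.0061, 0.2515]
tcp_rot: [0.0, 0.644, 0.765, 0.0]
force: [0.0, 0.4, 0.2]
gripper_width: 0.0601
gripper_force: 0.0
```

```bash
python3 - <<'E'
from h import *
a=get_image("top")[:,:,::-1];b=get_image("scene")[:,:,::-1]
cv2.imwrite("pics/top6.png",a)
f=lambda im,u0,v0,u1,v1:cv2.resize(im[v0:v1,u0:u1],(390,290),interpolation=cv2.INTER_CUBIC)
cv2.imwrite("pics/f6.png",np.vstack([np.hstack([f(a,90,190,180,315),f(a,350,190,450,305)]),np.hstack([f(b,140,250,280,380),f(b,320,150,440,240)])]))
E
python3 st.py
```

```text
t 36.375 tcp [ 0.293  -0.006   0.2508] j [-0.02 -0.51 -0.28  1.8   0.    1.38] w 0.0599 gf 0.0 F [-0.   0.5 -0. ]
toolx [-1.700e-01  9.854e-01  3.000e-04] toolz [-1.2e-03  1.0e-04 -1.0e+00]
```

View pics/f6.png

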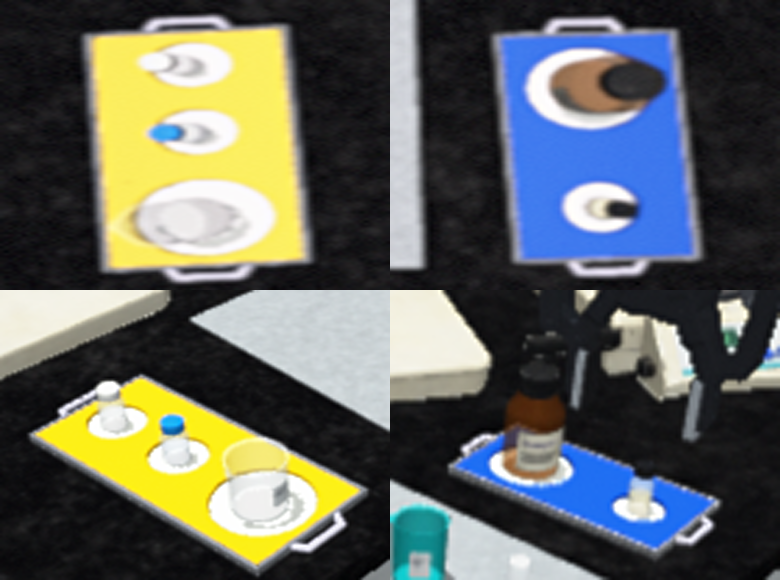

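View pics/top6.png

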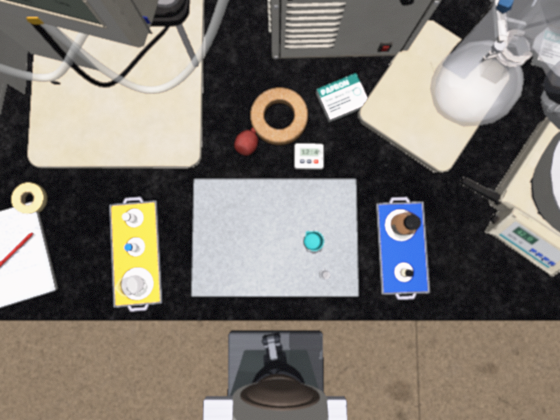

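All five items stand in their wells. The stopper (323,274) and timer (309,156) haven't moved. I'll do a quick numeric check before handing in.

```bash
python3 - <<'E'
from h import *
im=cv2.imread("pics/top6.png"); cal=get_calibration("top"); hsv=cv2.cvtColor(im,cv2.COLOR_BGR2HSV).astype(int)
H,S,V=hsv[...,0],hsv[...,1],hsv[...,2]
def p(n,m,b,z,w):
    k=np.zeros(m.shape,bool);k[b[1]:b[3],b[0]:b[2]]=1
    c,a=max(blobs(m&k,4),key=lambda t:t[1]); r=ray(cal,c,z); print(n,c.round(1),a,r.round(4),"err mm",((r-w)*1000).round(1))
p("amber",V<80,(400,212,424,234),.101,(.538,-.290))
p("black",V<70,(400,266,416,278),.05,(.430,-.2935))
p("blue",(H>95)&(H<120)&(S>110),(120,238,140,256),.05,(.4881,.3232))
print("white",ray(cal,(90+158*90/390,190+62*125/290),.05),"want .5549 .3289")
print("beaker base",ray(cal,(90+200*90/390,190+222*125/290),.003),"rim",ray(cal,(90+180*90/390,190+217*125/290),.061),"want .4044 .3164")
E
```

```text
amber [411.5 221.9] 191 [ 0.5382 -0.2845] err mm [0.2 5.5]
black [409. 273.] 31 [ 0.4299 -0.2916] err mm [-0.1  1.9]
blue [128.  246.7] 37 [0.4874 0.3235] err mm [-0.7  0.3]
white [0.55334501 0.32928598] want .5549 .3289
beaker base [0.39879448 0.31804541] rim [0.40849451 0.30913372] want .4044 .3164
```

```bash
python3 -c "
from bench import *
print(finish_job())"
```

```text
the job is handed in; nothing more can be done
None
```

Both kits are made up and the job is handed in: in the last images all five items stood upright in their wells, within about 8 mm of centre, and the stopper and timer had not visibly moved; the hand-in returned no verdict.

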